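# Pin test of two rubber feet

## Robot

A 6-joint arm with a two-finger parallel gripper is mounted at the origin on a cart in front of the work surface, level with it; the furniture and walls round the work are solid. World frame = base frame: x ahead of the robot, y to its left, z up, the work surface at z = 0. Lengths are in m, angles in rad, forces in N, time in s.
With the tool pointing down it reaches from about 0.35 to 0.775 m from the base axis. Payload 7.3 kg.
Tool frame: the origin (TCP) lies between the finger pads; the fingertips stand 8 mm ahead of it and the grasp point (between the pads) lies 11 mm behind it (arm.nose_length is the distance from the TCP to the fingertips, in m); x points along the fingers, y is the direction in which the jaws open and shut, and the axes are right-handed (so a half turn about x gives the same grasp; the last joint's range is limited). The gripper opens to 92 mm and grips with 3 to 60 N. Pads are 19 mm wide; open, the fingers measure 130 mm over their backs; the gripper's body (75 mm by 190 mm) begins 47 mm behind the grasp point.
Start: joints at [1.164, 0.342, 1.524, -0, 1.275, -0.146], TCP at [0.135, 0.507, 0.235] pointing down, gripper open.
Joint ranges: [-2.53, 2.53], [-0.77, 2.02], [0.04, 2.7], [-1, 4.14], [0.28, 2.66], [-3.11, 3.11]. Speed limits (rad/s): [2.57, 2.57, 3.14, 3.14, 3.14, 3.14].

## Interface

Orientations are given as [roll, pitch, yaw] about the fixed x, y, z axes, in that order (R = Rz(yaw) Ry(pitch) Rx(roll)).
In Python, from workcell import arm gives the robot as it stands.
- The arm moves only by the tool play_rows, never from a script. Its argument "steps" is text: rows parted by semicolons, each of 7 numbers parted by spaces: the turn, a rotation vector about the tool's x, y, z in rad, then the shift along the tool's x, y, z in m, then the closure, from 0 (fully open) to 1 (shut). A call has 1 to 5 rows; each row shifts and turns the commanded pose from where the row before left it, along the tool's axes as they then stand; what a row does not reach is not made up. A row lasts 1/10 s, in which the tool goes at most 50 mm and 8.59 degrees, less where a joint would pass 70% of its speed; a pose out of reach is approached as far as the arm can. A call is refused whole if a number of a shift passes 0.05 or a number of a turn 0.15, either way. A call with a gripper value outside its range is refused whole. The fingers move at their own pace and stop on an object; "newtons" is the grip in N (left out, the last holds). Time passes only in rows, so rows that do not move let the fingers close. It gives the time, the measured TCP pose, the force and the opening at its end, in the units of the state.
- arm.read_state(): the state, without advancing time (a new reading comes with each control period).
- arm.get_image(name): name is "scene" or "side" or "wrist"; returns a dict with "image" (420x560x3 uint8, red, green, blue), "depth" (420x560 float32, m along the optical axis (not along the pixel's ray), 0 where there is no reading), "camera_matrix" (3x3 intrinsics, pixels), "dist" ([k1, k2, p1, p2, k3] as OpenCV has them; the pictures are not rectified), "rvec" (rotation vector, rad) and "tvec" (3), from world to camera coordinates, as OpenCV has them; the wrist camera has in their place "tool_from_camera" (4x4, takes a point from camera to tool coordinates, whose origin is the TCP and whose axes are the tool frame's). Camera axes: x right, y down, z forward; pixel columns grow to the right and rows downward; lengths in m; the calibration is good to about 2 mm. A picture is of the moment at which its call begins: read the wrist's pose just before it.
- arm.job_done(): hands the job in, once; it reports no verdict.
Trained networks look in a picture, given as the dict that the camera call returned (one of the last four; its "shot" number tells which), for a name from the list of things; names that differ only in an ending like _2 or _b are one class to them, and where a whole thing is asked for, a point or a joint stands for the part that bears it (a point fixed in the world has none). Each returns a list of dicts, best first, with "confidence" (0 to 1); they miss things now and then, are a little off and sometimes report something else, mostly with a low value. They report only what shows in the picture. A call takes as long as a camera call.
- arm.cut_out(picture, target): "mask" (420x560 bool, what is visible of it).
- arm.mark_of(picture, target): "at" ([x, y, z] in m, in world coordinates, good to about 4 mm: a listed point, or the origin of a listed thing).
The state is a dict: "t": time; "joints": joint angles; "dq": joint speeds; "effort": joint torques, N m; "eef_pos": TCP position; "tcp_rot": TCP orientation; "contact_force": force on the tool from outside, world axes, zero at the start; "ft_torque": the same for the moment, N m; "width": finger opening in m.
Only numpy, scipy, OpenCV 4.12 (cv2) and the standard library are available. Lean on these libraries where they do the work, as an engineer would, in place of code of your own. Each camera call takes 0.05 s, during which the arm holds its last target.

## Task

Check the two black rubber machine feet on the bench pin tester: swing the arm over the left foot as far as it goes, press the red knob straight down until the sprung pin will sink no further and let it rise again, then do the same on the right foot. The foot into which the pin sinks much less has gone hard: push that one, without lifting it, off the tester's base plate so that it lies flat on the bare worktop beside the plate. Leave the good foot in its place on the plate and do not disturb the jar, the tin and the marker.

Things in the scene. Friction and masses are not known exactly. Their poses are not given: they have to be found in the camera images.
- tester: Fixed bench pin tester. Origin on the worktop under the post's axis; x points away from its working side, y to its left seen from the robot, z up. Grey base plate 4 mm thick, x -220 to +25, y -125 to +125 mm. The post (28 mm thick, foot 52 mm) at the origin carries a blue swing arm, which holds a sprung steel pin 6 mm thick with a red knob.
- swing_arm (a joint): Turn of the swing arm about the post, rad. 0: along the tester's -x; positive: towards its left (+y), negative: right. Stops at +0.55 and -0.55, where the pin stands over the left or right spot. Slight friction (about 0.7 N at the head): it stays where it is left; push it sideways at the head.
- pin (a joint): How far the pin is pressed down, m: 0 up, at most 0.022. A spring (1 N at first, 4 N at 20 mm) lifts it when released. The tip, 40 mm high when up, meets a foot after 6 mm of travel; in good rubber it sinks in about 11 mm more and stops firmly near 0.017, in hardened rubber 3 mm, stopping near 0.009.
- swing_hinge (a point): Point on the post's axis at the height of the arm's middle, 78 mm. The arm is a bar 18 mm wide, 71 to 85 mm high; its hub round the post is 38 mm thick and reaches 96 mm.
- swing_head (a point): Centre of the upright blue head at the end of the arm, 180 mm from the post's axis: 28 mm in diameter, 62 to 92 mm high, this point at 78 mm; moves with the arm.
- knob_top (a point): Centre of the top face of the red knob (30 mm in diameter), 128 mm above the worktop when up; moves with arm and pin. A white scale plate, 16 mm wide and up to 112 mm high, stands on the arm 31 mm from the knob's axis towards the post.
- spot_left (a point): Centre of the left blue outline on the plate's top face (tester x = -153 mm, y = +94 mm), where a foot stands at the start.
- spot_right (a point): Centre of the right blue outline on the plate's top face (tester x = -153 mm, y = -94 mm), where a foot stands at the start.
- foot_a_mid (a point): Centre of one rubber foot: black block 50 x 50 x 30 mm with a thin grey line round two sides, 60 to 130 g, loose, on one of the two spots; this point is 15 mm above its underside. z up, x and y along its sides. The two feet look the same; which spot it is on and whether it is the hard one must be found out.
- foot_b_mid (a point): Centre of the other rubber foot: same look and size.
- spice_jar_mid (a point): Centre of a loose spice jar with yellow lid, 44 mm thick, 100 mm high, behind and left of the plate; not to be disturbed.
- food_tin_mid (a point): Centre of a loose food tin, 76 mm thick, 58 mm high, behind and right of the plate; not to be disturbed.
- blue_marker_mid (a point): Centre of a loose white marker pen with blue cap, 17 x 135 x 16 mm, lying on the worktop in front of the plate; not to be disturbed.

How it is judged:
By the outcome, as a careful person would: the job done as asked, in the order asked, and still so for the second after the job is handed in, with the robot touching nothing.
It also fails if it takes over 72 s, if anything falls off the work surface, if the arm or the gripper's body presses on something with over 40 N, if the wrist force passes 120 N, or if a joint passes its speed limit or range.

## Working session

There is one attempt and no reset: what is moved stays moved. The work goes in short steps, Python scripts to look and compute and a tool call to move; the robot and the scene stay as the last step left them, time stands still between calls to the robot, and variables do not carry over. Pictures are saved under pics/ and viewed, and the job is handed in when it is done.

Besides the shell and the picture viewer there is one more tool, called after "Call:" as name(argument=value, ...), one argument or row to a line, values as JSON. play_rows: Moves the arm, as the interface text tells. Its arguments: {"type":"object","properties":{"steps":{"type":"string"},"newtons":{"type":"number"}},"required":["steps"]}

```bash
mkdir -p pics; ls
cat > h.py <<'E'
from workcell import arm
import numpy as np, cv2
def save(p,n):
    cv2.imwrite('pics/'+n+'.png', p['image'][:,:,::-1])
def st():
    s=arm.read_state(); print('t',round(s['t'],2),'pos',np.round(s['eef_pos'],4),'rot',np.round(s['tcp_rot'],3),'F',np.round(s['contact_force'],1),'w',s['width'],'q',np.round(s['joints'],3)); return s
E
python3 - <<'E'
from h import *
st()
a=arm.get_image('scene');save(a,'s0')
for n in ['tester','swing_hinge','swing_head','knob_top','foot_a_mid','spice_jar_mid','food_tin_mid','blue_marker_mid','spot_left','spot_right']:
    print(n,[(np.round(d['at'],3),round(d['confidence'],2)) for d in arm.mark_of(a,n)][:3])
b=arm.get_image('side');save(b,'d0')
for n in ['swing_hinge','swing_head','knob_top','foot_a_mid','spot_left','spot_right']:
    print(n,[(np.round(d['at'],3),round(d['confidence'],2)) for d in arm.mark_of(b,n)][:3])
E
```

```text
pics
t 0.0 pos [0.1352 0.5069 0.2341] rot [-1.695  1.569 -1.955] F [ 0.6 -0.8 -0.3] w 0.09190840049314179 q [ 1.164  0.343  1.525 -0.     1.275 -0.146]
tester [(array([0.672, 0.167, 0.   ]), 0.58)]
swing_hinge [(array([0.672, 0.163, 0.074]), 0.64)]
swing_head [(array([0.504, 0.111, 0.077]), 0.89)]
knob_top [(array([0.506, 0.11 , 0.13 ]), 0.44)]
foot_a_mid [(array([0.535, 0.062, 0.02 ]), 0.8)]
spice_jar_mid [(array([0.636, 0.35 , 0.051]), 0.67)]
food_tin_mid [(array([ 0.671, -0.037,  0.028]), 0.6)]
blue_marker_mid [(array([0.401, 0.13 , 0.011]), 0.6)]
spot_left [(array([ 0.513,  0.25 , -0.001]), 0.55)]
spot_right [(array([0.531, 0.062, 0.006]), 0.77)]
swing_hinge [(array([0.676, 0.168, 0.074]), 0.93)]
swing_head [(array([0.507, 0.108, 0.081]), 0.97)]
knob_top []
foot_a_mid [(array([0.523, 0.059, 0.022]), 0.86)]
spot_left [(array([0.513, 0.252, 0.   ]), 0.57)]
spot_right [(array([0.642, 0.355, 0.05 ]), 0.69)]
```

View pics/s0.png

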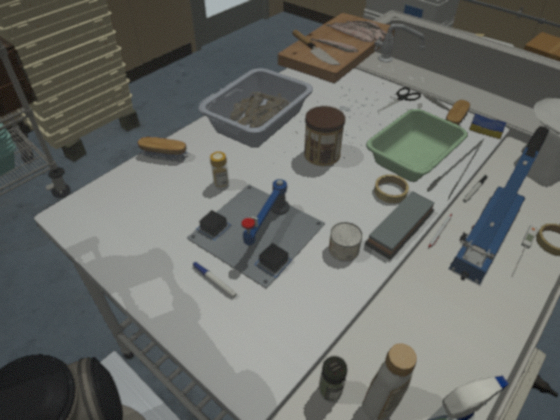

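View pics/d0.png

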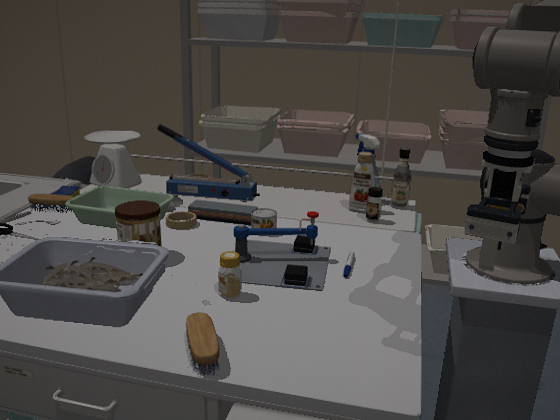

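The plate lies mid-table. The arm is at about -0.22 rad, leaning right, and a foot stands on each spot. Next I'll refine the tester pose and check the tool axes.

```bash
cat >> h.py <<'E'
from scipy.spatial.transform import Rotation as Ro
def T():
    s=arm.read_state(); return np.array(s['eef_pos']), Ro.from_euler('xyz',s['tcp_rot']).as_matrix()
def world(p,K=None):
    K=np.array(p['camera_matrix']);d=p['depth'];h,w=d.shape
    u,v=np.meshgrid(np.arange(w),np.arange(h))
    n=cv2.undistortPoints(np.stack([u.ravel(),v.ravel()],1).astype(np.float64)[:,None],K,np.array(p['dist']))[:,0]
    c=np.c_[n,np.ones(len(n))]*d.ravel()[:,None]
    if 'tool_from_camera' in p:
        M=np.array(p['tool_from_camera']);pos,R=p['T'];c=(c@M[:3,:3].T+M[:3,3])@R.T+pos
    else:
        R=cv2.Rodrigues(np.array(p['rvec']))[0];c=(c-np.array(p['tvec']).ravel())@R
    return c.reshape(h,w,3)
def go(target,psi=None):
    """needed tool-frame shift to world target TCP; psi: desired dir of tool y"""
    pos,R=T(); d=R.T@(np.array(target)-pos); cur=np.arctan2(R[1,1],R[0,1])
    print('pos',np.round(pos,4),'toolshift',np.round(d,4),'psi',round(cur,4),'tilt',np.round(R[:2,0],4))
    if psi is not None:
        dp=(psi-cur+np.pi/2)%np.pi-np.pi/2; print('turn about tool x',round(-dp,4))
E
python3 - <<'E'
from h import *
pos,R=T();print(np.round(R,3))
a=arm.get_image('scene');W=world(a);img=a['image'].astype(int)
m=arm.cut_out(a,'tester');print(m and m[0]['confidence'])
mask=m[0]['mask'];print(mask.sum())
P=W[mask];print(np.percentile(P,[1,50,99],axis=0).round(3))
q=(abs(W[...,2]-.004)<.02)&(W[...,0]>.4)&(W[...,0]<.75)&(W[...,1]>0)&(W[...,1]<.35)
g=img.sum(2)
pl=q&mask
vis=a['image'].copy();vis[mask]=vis[mask]//2+np.array([120,0,0],np.uint8)
cv2.imwrite('pics/m0.png',cv2.resize(vis[150:310,150:380,::-1],None,fx=3,fy=3))
f=arm.cut_out(a,'foot_a_mid')
for x in f: Q=W[x['mask']];print(x['confidence'],x['mask'].sum(),np.percentile(Q,[2,50,98],axis=0).round(3).tolist())
go([.52,.16,.3],0)
E
```

```text
[[ 0.     0.258  0.966]
 [ 0.     0.966 -0.258]
 [-1.     0.     0.   ]]
0.91
6785
[[ 0.45   0.029 -0.001]
 [ 0.577  0.138  0.003]
 [ 0.698  0.281  0.127]]
0.97 556 [[0.504, 0.035, 0.005], [0.522, 0.055, 0.032], [0.553, 0.085, 0.035]]
0.35 852 [[0.489, 0.096, 0.068], [0.564, 0.127, 0.085], [0.684, 0.178, 0.128]]
pos [0.1353 0.5073 0.2347] toolshift [-0.0653 -0.2363  0.4612] psi 1.31 tilt [-0.      0.0001]
turn about tool x 1.31
```

View pics/m0.png

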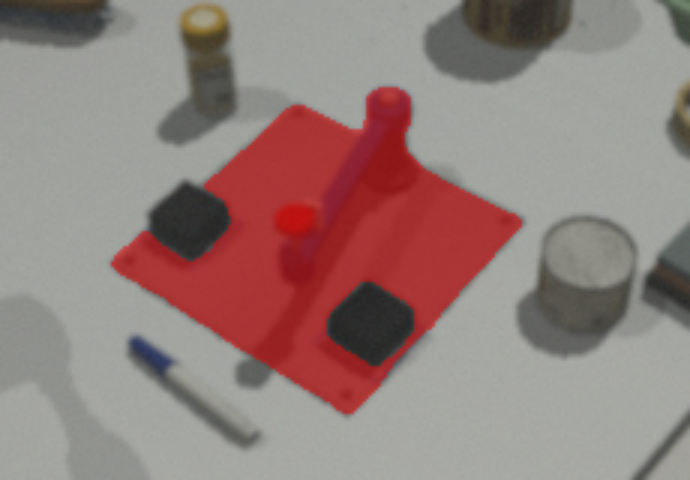

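```bash
cat >> h.py <<'E'
def ray(p,u,v,z):
    K=np.array(p['camera_matrix']);n=cv2.undistortPoints(np.array([[[u,v]]],float),K,np.array(p['dist']))[0,0]
    d=np.array([n[0],n[1],1.])
    if 'tool_from_camera' in p:
        M=np.array(p['tool_from_camera']);pos,R=p['T'];d=R@M[:3,:3]@d;o=R@M[:3,3]+pos
    else:
        R=cv2.Rodrigues(np.array(p['rvec']))[0];d=R.T@d;o=-R.T@np.array(p['tvec']).ravel()
    return o+d*(z-o[2])/d[2]
E
python3 - <<'E'
from h import *
a=arm.get_image('scene');W=world(a)
# corners from zoomed pic (3x, offset 150,150): front-left, front-right, rear-right, rear-left
for n,(x,y) in dict(FL=(110,264),FR=(349,415),RR=(524,221),RL=(298,103)).items():
    print(n,ray(a,150+x/3-.3,150+y/3-.3,.004).round(4))
m=arm.cut_out(a,'tester')[0]['mask']
q=m&(W[...,2]<.02); vv,uu=np.nonzero(q)
G=np.array([ray(a,u,v,.004)[:2] for u,v in zip(uu,vv)],np.float32)
print(cv2.minAreaRect(G), cv2.boxPoints(cv2.minAreaRect(G)).round(3))
E
```

```text
FL [0.4439 0.2705 0.004 ]
FR [0.4629 0.023  0.004 ]
RR [0.7045 0.0421 0.004 ]
RL [0.6875 0.2884 0.004 ]
((0.5891398191452026, 0.15922172367572784), (0.2751655578613281, 0.25264421105384827), 4.4863762855529785) [[0.442 0.274]
 [0.462 0.023]
 [0.736 0.044]
 [0.716 0.296]]
```

Call:
play_rows(
  steps="0.14 0 0 -0.02 -0.03 0.04 1; 0.14 0 0 -0.02 -0.03 0.04 1; 0.14 0 0 -0.02 -0.03 0.04 1; 0.14 0 0 0 -0.03 0.04 1; 0 0 0 0 0 0.0 1",
  newtons=20,
)

```text
t: 1.65
eef_pos: [0.218, 0.3351, 0.2911]
tcp_rot: [0.265, 1.569, -0.565]
contact_force: [-0.7, -0.2, -0.6]
width: 0.0564
```

```bash
cat >> h.py <<'E'
YAW=.077;O=np.array([.6719,.1635])
def L2W(x,y): c,s=np.cos(YAW),np.sin(YAW); return O+np.array([c*x-s*y,s*x+c*y])
def W2L(p): c,s=np.cos(YAW),np.sin(YAW); d=np.array(p)[:2]-O; return np.array([c*d[0]+s*d[1],-s*d[0]+c*d[1]])
E
python3 - <<'E'
from h import *
print('head local',W2L([.505,.11]),L2W(-.153,.094),L2W(-.153,-.094))
go([.505,.062,.2],YAW)
pos,R=T();print(R.round(3))
E
```

```text
head local [-0.1705209  -0.04050287] [0.51212249 0.24545211] [0.52658419 0.05800916]
pos [0.218  0.3351 0.2911] toolshift [0.0917 0.027  0.3952] psi 0.7418 tilt [ 0.0013 -0.0008]
turn about tool x 0.6648
[[ 0.001  0.737  0.676]
 [-0.001  0.676 -0.737]
 [-1.     0.     0.001]]
```

Call:
play_rows(
  steps="0 0 0 0.004 0.005 0.048 1; 0 0 0 0.004 0.005 0.048 1; 0 0 0 0.004 0.005 0.048 1; 0 0 0 0.004 0.005 0.048 1; 0 0 0 0.004 0.007 0.048 1",
)

```text
t: 2.15
eef_pos: [0.4017, 0.1809, 0.2704]
tcp_rot: [1.593, 1.57, 0.773]
contact_force: [0.4, -0.1, 0.7]
width: 0.0162
```

Call:
play_rows(
  steps="0 0 0 0 0 0.048 1; 0.13 0 0 0 0 0.048 1; 0.13 0 0 0 0 0 1; 0.13 0 0 0 0 0 1; 0.13 0 0 0 0 0 1",
)

```text
t: 2.65
eef_pos: [0.4663, 0.1117, 0.2701]
tcp_rot: [-2.391, 1.57, 2.546]
contact_force: [-0.4, 0.3, -0.2]
width: 0.0005
```

Run:
```python
from h import *
go([.505,.062,.2],YAW);t=T()
a=arm.get_image('wrist');a['T']=t;save(a,'w1')
for n in ['swing_head','knob_top','foot_a_mid','spot_right','spot_left','swing_hinge']:
    print(n,[(np.round(d['at'],3),round(d['confidence'],2)) for d in arm.mark_of(a,n)][:3])
st()
```

```text
pos [0.4663 0.1117 0.2701] toolshift [0.07   0.0267 0.0571] psi 0.2245 tilt [-0.0005  0.0003]
turn about tool x 0.1475
swing_head [(array([0.5  , 0.114, 0.074]), 0.88)]
knob_top [(array([0.503, 0.11 , 0.127]), 0.68)]
foot_a_mid [(array([0.53 , 0.06 , 0.021]), 0.92)]
spot_right []
spot_left []
swing_hinge [(array([0.675, 0.165, 0.078]), 0.97)]
t 3.0 pos [0.4659 0.112  0.2705] rot [2.06  1.571 0.722] F [ 1.1 -0.2  0.6] w 0.0002477816316859779 q [ 0.076  0.23   1.581  0.     1.331 -0.157]
```

View pics/w1.png

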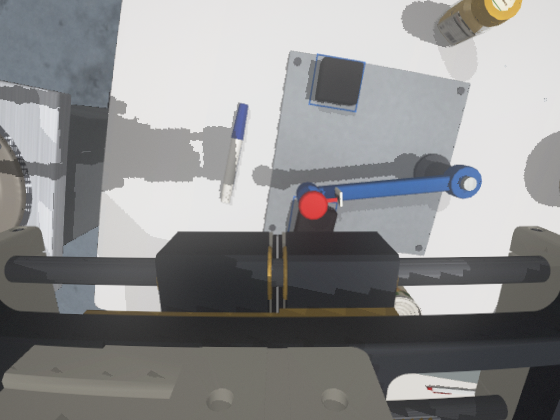

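Call:
play_rows(
  steps="0.147 0 0 0 0 0 1; 0 0 0 0.03 0.018 0.027 1; 0 0 0 0.03 0.018 0.027 1; 0 0 0 0.04 0 0 1; 0 0 0 0 0 0 1",
)

```text
t: 3.5
eef_pos: [0.5033, 0.0605, 0.166]
tcp_rot: [-1.7, 1.561, 3.096]
contact_force: [-0.6, 0.5, 0.0]
width: 0.0005
```

Run:
```python
from h import *
go([.505,.062,.086],YAW);print(W2L(T()[0]))
```

```text
pos [0.5033 0.0605 0.166 ] toolshift [ 0.08    0.0026 -0.0013] psi 0.0831 tilt [-0.0101  0.0005]
turn about tool x 0.0061
[-0.17598725 -0.0897595 ]
```

Call:
play_rows(
  steps="0 0 0 0.03 0 0 1; 0 0 0 0.03 0 0 1; 0 0 0 0.02 0 0 1; 0 0 0 0 0 -0.01 1; 0 0 0 0 0 -0.01 1",
)

```text
t: 4.0
eef_pos: [0.5053, 0.0819, 0.0921]
tcp_rot: [1.68, 1.569, 0.193]
contact_force: [0.0, 0.2, 0.9]
width: 0.0006
```

Call:
play_rows(
  steps="0 0 0 0 0 -0.015 1; 0 0 0 0 0 -0.015 1; 0 0 0 0 0 -0.015 1; 0 0 0 0 0 -0.015 1; 0 0 0 0 0 -0.015 1",
)

```text
t: 4.5
eef_pos: [0.4985, 0.1572, 0.0908]
tcp_rot: [1.708, 1.57, 0.221]
contact_force: [2.2, -0.9, 1.1]
width: 0.0003
```

Call:
play_rows(
  steps="0 0 0 0 0.002 -0.015 1; 0 0 0 0 0.003 -0.015 1; 0 0 0 0 0.004 -0.012 1; 0 0 0 0 0.004 -0.01 1; 0 0 0 0 0 0 1",
)

```text
t: 5.0
eef_pos: [0.5074, 0.2098, 0.0903]
tcp_rot: [2.364, 1.57, 0.877]
contact_force: [0.4, -0.2, 0.1]
width: 0.0004
```

Run:
```python
from h import *
st();print(W2L(T()[0]))
a=arm.get_image('scene');save(a,'s1')
a['image']=a['image'];cv2.imwrite('pics/s1.png',cv2.resize(a['image'][130:320,150:380,::-1],None,fx=3,fy=3))
```

```text
t 5.0 pos [0.5074 0.2098 0.0903] rot [2.364 1.57  0.877] F [ 0.4 -0.2  0.1] w 0.0003847137023368595 q [0.252 0.54  1.645 0.    0.956 0.168]
[-0.16040244  0.05880598]
```

View pics/s1.png

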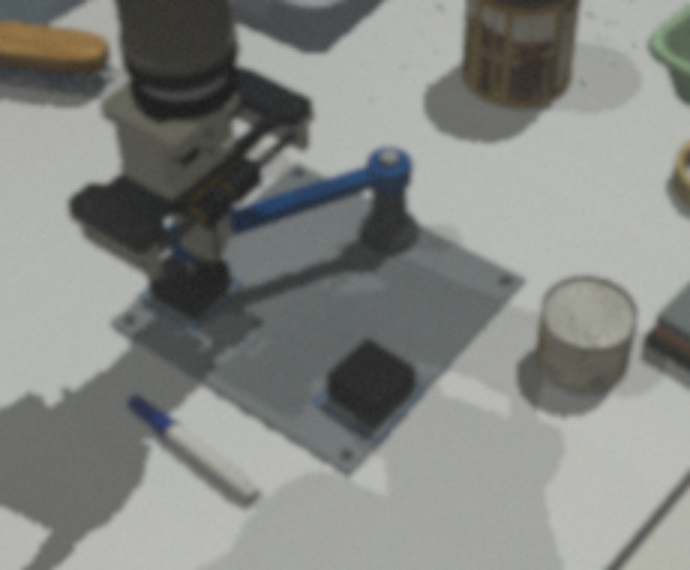

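The swing arm is being pushed over to the left. I'll keep going until the stop pushes back.

Call:
play_rows(
  steps="0 0 0 0 0 -0.005 1; 0 0 0 0 0 -0.004 1; 0 0 0 0 0 0 1",
)

```text
t: 5.35
eef_pos: [0.5062, 0.2176, 0.0905]
tcp_rot: [2.923, 1.571, 1.435]
contact_force: [-0.8, 0.6, 0.1]
width: 0.0006
```

Call:
play_rows(
  steps="0 0 0 0 0 -0.003 1; 0 0 0 0 0 0 1",
)

```text
t: 5.55
eef_pos: [0.506, 0.2206, 0.0905]
tcp_rot: [2.484, 1.57, 0.996]
contact_force: [0.3, -0.0, 0.7]
width: 0.0003
```

Call:
play_rows(
  steps="0 0 0 0 0 -0.003 1; 0 0 0 0 0 0 1",
)

```text
t: 5.75
eef_pos: [0.5059, 0.2228, 0.0905]
tcp_rot: [0.073, 1.57, -1.415]
contact_force: [1.2, -3.7, -0.1]
width: 0.0007
```

Call:
play_rows(
  steps="0 0 0 0 0 -0.002 1; 0 0 0 0 0 0 1",
)

```text
t: 5.95
eef_pos: [0.5058, 0.2232, 0.0903]
tcp_rot: [-0.154, 1.567, -1.642]
contact_force: [1.5, -12.2, 1.6]
width: 0.0005
```

Run:
```python
from h import *
st();print(W2L(T()[0]))
```

```text
t 5.95 pos [0.5058 0.2232 0.0903] rot [-0.154  1.567 -1.642] F [  1.5 -12.2   1.6] w 0.0004647635470568924 q [ 0.279  0.546  1.632 -0.004  0.964  0.198]
[-0.1609784   0.07226308]
```

Call:
play_rows(
  steps="0 0 0 0 0 0.015 1; 0 0 0 0 0 0.015 1; 0 0 0 -0.04 0 0 1; 0 0 0 -0.04 0 0 1; 0 0 0 0 0 0 1",
)

```text
t: 6.45
eef_pos: [0.511, 0.1954, 0.1758]
tcp_rot: [1.763, 1.561, 0.275]
contact_force: [0.4, -0.3, 0.8]
width: 0.0004
```

Run:
```python
from h import *
st();t=T()
a=arm.get_image('wrist');a['T']=t;save(a,'w2')
for n in ['swing_head','knob_top','foot_a_mid','swing_hinge']:
    print(n,[(np.round(d['at'],3),round(d['confidence'],2)) for d in arm.mark_of(a,n)][:3])
h=cv2.cvtColor(a['image'],cv2.COLOR_RGB2HSV);r=((h[...,0]<8)|(h[...,0]>172))&(h[...,1]>180)&(h[...,2]>80)
W=world(a);q=r&(abs(W[...,2]-.128)<.01);print(q.sum(),np.mean(W[q],0),np.percentile(W[q],[3,97],axis=0))
go([.512,.246,.156],YAW)
```

```text
t 6.45 pos [0.511  0.1954 0.1758] rot [1.763 1.561 0.275] F [ 0.4 -0.3  0.8] w 0.00042330640220091155 q [2.250e-01 4.300e-01 1.561e+00 1.000e-03 1.141e+00 1.420e-01]
swing_head []
knob_top [(array([0.517, 0.248, 0.128]), 0.84)]
foot_a_mid [(array([0.532, 0.062, 0.022]), 0.44)]
swing_hinge [(array([0.676, 0.167, 0.077]), 0.71), (array([0.514, 0.247, 0.02 ]), 0.3)]
  return _methods._mean(a, axis=axis, dtype=dtype,
  ret = um.true_divide(
Traceback (most recent call last):
IndexError: index -1 is out of bounds for axis 0 with size 0
```

View pics/w2.png

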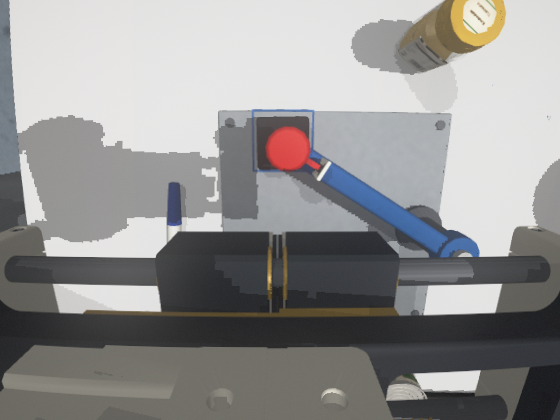

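Run:
```python
from h import *
t=T()
a=arm.get_image('wrist');a['T']=t
im=a['image'].astype(int);r=(im[...,0]>150)&(im[...,1]<70)&(im[...,2]<70)
n,l,s,c=cv2.connectedComponentsWithStats(r.astype(np.uint8));i=1+np.argmax(s[1:,4]);print(s[i],c[i])
# blob mixes side; top circle approx
print(ray(a,*c[i],.128)); W=world(a);q=l==i;print(np.median(W[q],0))
b=arm.get_image('scene');im=b['image'].astype(int);r=(im[...,0]>140)&(im[...,1]<70)&(im[...,2]<70);r[:, :150]=0
n,l,s,c=cv2.connectedComponentsWithStats(r.astype(np.uint8));i=1+np.argmax(s[1:,4]);print(s[i],c[i],ray(b,*c[i],.125))
go([.513,.2465,.142],YAW)
```

```text
[273 132  45  39 227] [290.66960352 158.00440529]
[0.51172896 0.24300067 0.128     ]
[0.50812449 0.24159985 0.12760924]
[205 188   7   6  29] [207.72413793 191.17241379] [0.51409139 0.24799212 0.125     ]
pos [0.5074 0.1952 0.1692] toolshift [ 0.0272  0.0099 -0.0506] psi 0.0829 tilt [-0.0024 -0.0004]
turn about tool x 0.0059
```

Call:
play_rows(
  steps="0.006 0 0 0 0.004 -0.025 1; 0 0 0 0 0.004 -0.0255 1; 0 0 0 0.015 0 0 1; 0 0 0 0.012 0 0 1; 0 0 0 0 0 0 1",
)

```text
t: 7.3
eef_pos: [0.5105, 0.2458, 0.1408]
tcp_rot: [-1.327, 1.565, -2.821]
contact_force: [0.1, 0.3, -0.7]
width: 0.0003
```

Call:
play_rows(
  steps="0 0 0 0.004 0 0 1; 0 0 0 0.002 0 0 1; 0 0 0 0 0 0 1",
)

```text
t: 7.6
eef_pos: [0.5121, 0.2462, 0.1375]
tcp_rot: [2.653, 1.571, 1.158]
contact_force: [0.3, 0.2, 0.0]
width: 0.0005
```

Call:
play_rows(
  steps="0 0 0 0.003 0 0 1; 0 0 0 0.003 0 0 1; 0 0 0 0 0 0 1",
)

```text
t: 7.9
eef_pos: [0.5123, 0.2464, 0.1314]
tcp_rot: [1.695, 1.57, 0.201]
contact_force: [-0.0, -0.2, 1.8]
width: 0.0007
```

Call:
play_rows(
  steps="0 0 0 0.002 0 0 1; 0 0 0 0 0 0 1",
)

```text
t: 8.1
eef_pos: [0.5123, 0.2465, 0.1295]
tcp_rot: [1.706, 1.57, 0.212]
contact_force: [0.7, -0.6, 1.6]
width: 0.0006
```

Call:
play_rows(
  steps="0 0 0 0.002 0 0 1; 0 0 0 0 0 0 1",
)

```text
t: 8.3
eef_pos: [0.5122, 0.2465, 0.1274]
tcp_rot: [1.752, 1.57, 0.259]
contact_force: [1.8, -0.9, 2.9]
width: 0.0005
```

Call:
play_rows(
  steps="0 0 0 0.002 0 0 1; 0 0 0 0 0 0 1",
)

```text
t: 8.5
eef_pos: [0.5123, 0.2465, 0.1265]
tcp_rot: [1.723, 1.57, 0.229]
contact_force: [-0.8, -2.2, 10.1]
width: 0.0005
```

Call:
play_rows(
  steps="0 0 0 0.002 0 0 1; 0 0 0 0 0 0 1",
)

```text
t: 8.7
eef_pos: [0.5124, 0.2465, 0.126]
tcp_rot: [1.719, 1.569, 0.226]
contact_force: [-5.0, -2.8, 20.3]
width: 0.0003
```

Call:
play_rows(
  steps="0 0 0 0.001 0 0 1; 0 0 0 0 0 0 1; 0 0 0 0 0 0 1",
)

```text
t: 9.0
eef_pos: [0.5124, 0.2466, 0.1258]
tcp_rot: [1.73, 1.568, 0.237]
contact_force: [-6.5, -4.4, 24.8]
width: 0.0004
```

The pin stops firmly at about 9–10 mm, so the left foot looks hard. I'll let it rise, then go round to the left of the head.

Call:
play_rows(
  steps="0 0 0 -0.01 0 0 1; 0 0 0 -0.02 0 0 1; 0 0 0 -0.02 0 0 1; 0 0 0 0 -0.004 -0.025 1; 0 0 0 0 -0.004 -0.025 1",
)

```text
t: 9.5
eef_pos: [0.5001, 0.296, 0.1729]
tcp_rot: [2.908, 1.57, 1.412]
contact_force: [0.0, 1.2, -0.4]
width: 0.0007
```

Run:
```python
from h import *
st();go([*L2W(-.16,.142),.09],YAW);t=T();print(W2L(t[0]))
a=arm.get_image('wrist');a['T']=t;save(a,'w3');print(arm.mark_of(a,'knob_top'))
```

```text
t 9.5 pos [0.5001 0.296  0.1729] rot [2.908 1.57  1.412] F [ 0.   1.2 -0.4] w 0.0006675488641360327 q [4.020e-01 4.970e-01 1.457e+00 1.000e-03 1.188e+00 3.270e-01]
pos [0.5001 0.296  0.1729] toolshift [0.0828 0.0011 0.0034] psi 0.0754 tilt [0.0001 0.0006]
turn about tool x -0.0016
[-0.16109743  0.14533551]
[]
```

View pics/w3.png

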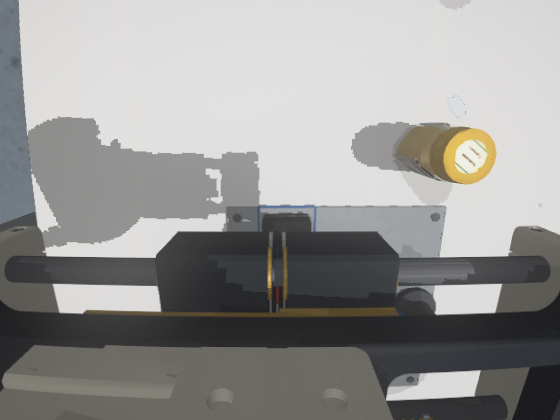

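Call:
play_rows(
  steps="0 0 0 0.03 0 0 1; 0 0 0 0.03 0 0 1; 0 0 0 0.022 0 0 1; 0 0 0 0 0 0.01 1; 0 0 0 0 0 0.01 1",
)

```text
t: 10.1
eef_pos: [0.5017, 0.2748, 0.0904]
tcp_rot: [-1.196, 1.57, -2.69]
contact_force: [-0.3, -0.6, -0.1]
width: 0.0007
```

Call:
play_rows(
  steps="0 0 0 0 -0.003 0.015 1; 0 0 0 0 -0.003 0.015 1; 0 0 0 0 -0.003 0.015 1; 0 0 0 0 -0.003 0.015 1; 0 0 0 0 -0.003 0.015 1",
)

```text
t: 10.6
eef_pos: [0.4925, 0.1983, 0.0909]
tcp_rot: [1.645, 1.57, 0.151]
contact_force: [-0.3, 1.6, 0.3]
width: 0.0008
```

Call:
play_rows(
  steps="0 0 0 0 0 0.015 1; 0 0 0 0 0 0.015 1; 0 0 0 0 0 0.015 1; 0 0 0 0 0 0.015 1; 0 0 0 0 0.003 0.015 1",
)

```text
t: 11.1
eef_pos: [0.5015, 0.1241, 0.0905]
tcp_rot: [1.862, 1.571, 0.368]
contact_force: [0.0, 0.5, 1.6]
width: 0.0003
```

Call:
play_rows(
  steps="0 0 0 0 0.004 0.015 1; 0 0 0 0 0.004 0.012 1; 0 0 0 0 0.004 0.006 1; 0 0 0 0 0 0 1",
)

```text
t: 11.5
eef_pos: [0.5165, 0.0924, 0.0903]
tcp_rot: [1.305, 1.57, -0.19]
contact_force: [0.2, -0.1, -0.0]
width: 0.0004
```

Run:
```python
from h import *
st();print(W2L(T()[0]))
```

```text
t 11.5 pos [0.5165 0.0924 0.0903] rot [ 1.305  1.57  -0.19 ] F [ 0.2 -0.1 -0. ] w 0.0003664073552839984 q [ 0.031  0.503  1.714 -0.     0.924 -0.045]
[-0.16038459 -0.05892197]
```

Call:
play_rows(
  steps="0 0 0 0 0 0.005 1; 0 0 0 0 0 0.004 1; 0 0 0 0 0 0 1",
)

```text
t: 11.8
eef_pos: [0.5164, 0.0858, 0.0904]
tcp_rot: [2.96, 1.568, 1.466]
contact_force: [1.6, 7.9, -0.6]
width: 0.0002
```

Call:
play_rows(
  steps="0 0 0 0 0 0.003 1; 0 0 0 0 0 0 1",
)

```text
t: 12.0
eef_pos: [0.5164, 0.0852, 0.0905]
tcp_rot: [3.018, 1.565, 1.525]
contact_force: [1.0, 19.4, -0.2]
width: 0.0005
```

Call:
play_rows(
  steps="0 0 0 0 0 0.002 1; 0 0 0 0 0 0 1",
)

```text
t: 12.2
eef_pos: [0.5164, 0.0849, 0.0905]
tcp_rot: [3.025, 1.563, 1.533]
contact_force: [0.9, 27.8, -1.3]
width: 0.0006
```

Call:
play_rows(
  steps="0 0 0 0 0 0.002 1; 0 0 0 0 0 0 1",
)

```text
t: 12.4
eef_pos: [0.5164, 0.0846, 0.0905]
tcp_rot: [3.041, 1.56, 1.548]
contact_force: [0.8, 37.0, 0.1]
width: 0.0005
```

Call:
play_rows(
  steps="0 0 0 0 0 -0.02 1; 0 0 0 0 0 -0.015 1; 0 0 0 -0.04 0 0 1; 0 0 0 -0.04 0 0 1; 0 0 0 0 0 0 1",
)

```text
t: 12.9
eef_pos: [0.5171, 0.1127, 0.1756]
tcp_rot: [1.533, 1.561, 0.04]
contact_force: [0.6, -0.3, -0.6]
width: 0.0005
```

```bash
sed -i 's/^YAW=.*/YAW=.077;O=np.array([.672,.166])/' h.py
python3 - <<'E'
from h import *
b=arm.get_image('scene');cv2.imwrite('pics/s2.png',cv2.resize(b['image'][130:320,150:380,::-1],None,fx=3,fy=3))
im=b['image'].astype(int);r=(im[...,0]>140)&(im[...,1]<70)&(im[...,2]<70);r[:, :150]=0
n,l,s,c=cv2.connectedComponentsWithStats(r.astype(np.uint8));i=1+np.argmax(s[1:,4]);print(s[i],c[i],ray(b,*c[i],.125))
print([(d['at'],d['confidence']) for d in arm.mark_of(b,'knob_top')],L2W(-.153,-.094))
st();go([.527,.061,.142],YAW)
E
```

```text
Traceback (most recent call last):
ValueError: attempt to get argmax of an empty sequence
```

View pics/s2.png

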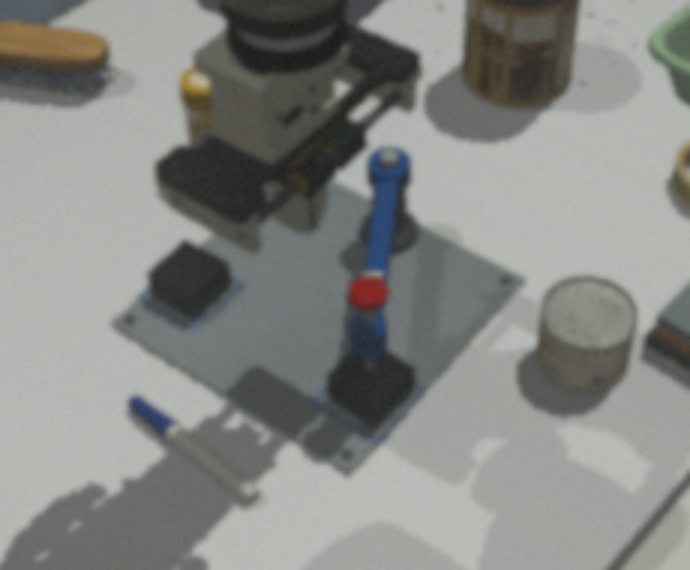

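The arm is over the right foot, with the knob at (368,289) in the crop.

Run:
```python
from h import *
b=arm.get_image('scene')
print(ray(b,150+368/3-.3,130+289/3-.3,.128))
print([(d['at'],d['confidence']) for d in arm.mark_of(b,'knob_top')],L2W(-.153,-.094))
go([.528,.061,.142],YAW)
```

```text
[0.52818665 0.05984273 0.128     ]
[([0.5285, 0.0643, 0.1298], 0.67), ([0.534, 0.0609, 0.0198], 0.36)] [0.52668419 0.06050916]
pos [0.5138 0.1122 0.1699] toolshift [0.0279 0.0102 0.0521] psi 0.0771 tilt [-0.0008 -0.0002]
turn about tool x 0.0001
```

Call:
play_rows(
  steps="0 0 0 0 0.005 0.026 1; 0 0 0 0 0.005 0.026 1; 0 0 0 0.015 0 0 1; 0 0 0 0.012 0 0 1; 0 0 0 0 0 0 1",
)

```text
t: 13.55
eef_pos: [0.5263, 0.0613, 0.1405]
tcp_rot: [-1.694, 1.564, 3.095]
contact_force: [-0.9, 0.5, 0.0]
width: 0.0003
```

Call:
play_rows(
  steps="0 0 0 0.003 0 0 1; 0 0 0 0.003 0 0 1; 0 0 0 0.003 0 0 1; 0 0 0 0.002 0 0 1; 0 0 0 0 0 0 1",
)

```text
t: 14.05
eef_pos: [0.5284, 0.0615, 0.1325]
tcp_rot: [2.097, 1.57, 0.603]
contact_force: [0.2, 0.3, 1.7]
width: 0.0004
```

Call:
play_rows(
  steps="0 0 0 0.002 0 0 1; 0 0 0 0 0 0 1",
)

```text
t: 14.25
eef_pos: [0.5285, 0.0613, 0.1305]
tcp_rot: [2.007, 1.57, 0.513]
contact_force: [-0.1, 2.0, 1.7]
width: 0.0001
```

Call:
play_rows(
  steps="0 0 0 0.002 0 0 1; 0 0 0 0 0 0 1",
)

```text
t: 14.45
eef_pos: [0.5284, 0.0613, 0.1284]
tcp_rot: [2.035, 1.57, 0.541]
contact_force: [0.5, 1.5, 2.2]
width: 0.0002
```

Call:
play_rows(
  steps="0 0 0 0.002 0 0 1; 0 0 0 0 0 0 1",
)

```text
t: 14.65
eef_pos: [0.5284, 0.0612, 0.1263]
tcp_rot: [2.06, 1.571, 0.566]
contact_force: [-0.3, 1.2, 2.6]
width: 0.0005
```

Call:
play_rows(
  steps="0 0 0 0.002 0 0 1; 0 0 0 0 0 0 1",
)

```text
t: 14.85
eef_pos: [0.5284, 0.0612, 0.1243]
tcp_rot: [1.989, 1.571, 0.495]
contact_force: [0.1, 2.1, 3.0]
width: 0.0004
```

Call:
play_rows(
  steps="0 0 0 0.002 0 0 1; 0 0 0 0 0 0 1",
)

```text
t: 15.05
eef_pos: [0.5284, 0.0612, 0.1223]
tcp_rot: [1.908, 1.57, 0.414]
contact_force: [0.6, 1.3, 2.8]
width: 0.0006
```

Call:
play_rows(
  steps="0 0 0 0.002 0 0 1; 0 0 0 0 0 0 1",
)

```text
t: 15.25
eef_pos: [0.5284, 0.0612, 0.1203]
tcp_rot: [1.966, 1.571, 0.472]
contact_force: [0.5, 1.1, 2.7]
width: 0.0005
```

Call:
play_rows(
  steps="0 0 0 0.002 0 0 1; 0 0 0 0 0 0 1",
)

```text
t: 15.45
eef_pos: [0.5285, 0.0612, 0.1187]
tcp_rot: [1.646, 1.57, 0.152]
contact_force: [-1.1, 1.7, 5.8]
width: 0.0007
```

Call:
play_rows(
  steps="0 0 0 0.002 0 0 1; 0 0 0 0 0 0 1",
)

```text
t: 15.65
eef_pos: [0.5286, 0.0612, 0.1181]
tcp_rot: [1.475, 1.569, -0.018]
contact_force: [-4.4, 1.3, 17.9]
width: 0.0007
```

Call:
play_rows(
  steps="0 0 0 0.0015 0 0 1; 0 0 0 0 0 0 1; 0 0 0 0 0 0 1",
)

```text
t: 15.95
eef_pos: [0.5287, 0.0612, 0.1178]
tcp_rot: [1.433, 1.568, -0.061]
contact_force: [-7.8, 1.3, 25.5]
width: 0.0007
```

The right pin went about 8 mm deeper, so the right foot is good and the left foot is hard. I'll rise and go to the inner side of the left foot.

Call:
play_rows(
  steps="0 0 0 -0.01 0 0 1; 0 0 0 -0.02 0 0 1; 0 0 0 -0.03 0 0 1; 0 0 0 0 -0.005 -0.045 1; 0 0 0 0 -0.005 -0.045 0.85",
)

```text
t: 16.45
eef_pos: [0.5116, 0.1498, 0.1753]
tcp_rot: [0.942, 1.57, -0.555]
contact_force: [1.1, 0.4, -1.0]
width: 0.0048
```

Run:
```python
from h import *
st();t=T()
a=arm.get_image('wrist');a['T']=t;save(a,'w4')
W=world(a)
for x in arm.cut_out(a,'foot_a_mid'):
    Q=W[x['mask']];Q=Q[abs(Q[:,2]-.034)<.006]
    if len(Q)>50:
        l=np.array([W2L(p) for p in Q]);print(x['confidence'],len(Q),np.percentile(l,[2,50,98],axis=0).round(4).tolist(),np.median(Q,0).round(3))
print('loc',W2L(t[0]));go([*L2W(-.153,.04),.1],YAW)
```

```text
t 16.45 pos [0.5116 0.1498 0.1753] rot [ 0.942  1.57  -0.555] F [ 1.1  0.4 -1. ] w 0.0048451462661231815 q [ 1.410e-01  4.110e-01  1.593e+00 -1.000e-03  1.137e+00  6.800e-02]
loc [-0.16120272 -0.00377961]
pos [0.5097 0.1538 0.1745] toolshift [ 0.0745  0.0101 -0.0395] psi 0.0814 tilt [-0.0017  0.0008]
turn about tool x 0.0044
```

View pics/w4.png

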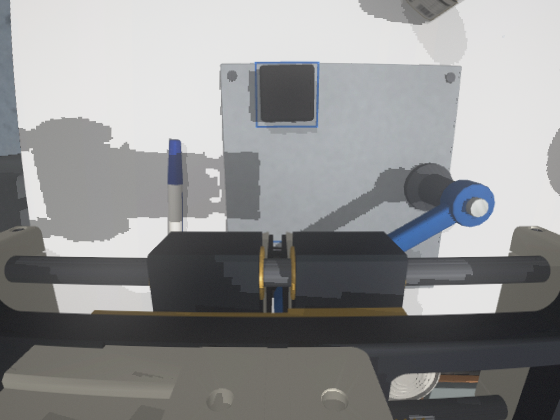

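The left foot's top face sits centred at (287,94), inside its outline.

Run:
```python
from h import *
t=T();a=arm.get_image('wrist');a['T']=t
for u,v in [(260,66),(314,66),(314,121),(260,121),(287,94)]:
    print(W2L(ray(a,u,v,.034)).round(4))
print('loc',W2L(t[0]));go([*L2W(-.153,.042),.1],YAW)
```

```text
[-0.1788  0.1206]
[-0.1304  0.1208]
[-0.129   0.0726]
[-0.1792  0.0724]
[-0.1544  0.0965]
loc [-0.16275903  0.00036646]
pos [0.5103 0.1518 0.1744] toolshift [ 0.0743  0.0096 -0.0437] psi 0.0811 tilt [-0.0015 -0.0006]
turn about tool x 0.0041
```

Call:
play_rows(
  steps="0.004 0 0 0 0.004 -0.022 0.78; 0 0 0 0 0.004 -0.022 0.78; 0 0 0 0.04 0 0 0.78; 0 0 0 0.04 0 0 0.78; 0 0 0 0 0 0 0.78",
)

```text
t: 17.1
eef_pos: [0.5126, 0.1926, 0.0898]
tcp_rot: [-1.367, 1.559, -2.866]
contact_force: [0.7, 0.0, -0.8]
width: 0.0201
```

Run:
```python
from h import *
st();t=T();print('loc',W2L(t[0]));go([*L2W(-.154,.045),.02],YAW)
```

```text
t 17.1 pos [0.5126 0.1926 0.0898] rot [-1.367  1.559 -2.866] F [ 0.7  0.  -0.8] w 0.020131568021528507 q [ 2.200e-01  5.440e-01  1.639e+00 -1.000e-03  9.700e-01  1.480e-01]
loc [-0.15690415  0.03875889]
pos [0.5126 0.1926 0.0898] toolshift [ 0.0698  0.0037 -0.0064] psi 0.0724 tilt [-0.0112 -0.0032]
turn about tool x -0.0046
```

Call:
play_rows(
  steps="0 0 0 0.03 0.001 -0.002 0.78; 0 0 0 0.025 0 0 0.78; 0 0 0 0.014 0 0 0.78; 0 0 0 0 0 0 0.78",
)

```text
t: 17.5
eef_pos: [0.5167, 0.1956, 0.0254]
tcp_rot: [-1.309, 1.568, -2.807]
contact_force: [-0.1, -0.5, 0.2]
width: 0.0202
```

Run:
```python
from h import *
st();t=T();print('loc',W2L(t[0]));go([*L2W(-.154,.052),.02],YAW)
a=arm.get_image('scene');cv2.imwrite('pics/s3.png',cv2.resize(a['image'][130:320,150:380,::-1],None,fx=3,fy=3))
```

```text
t 17.5 pos [0.5167 0.1956 0.0254] rot [-1.309  1.568 -2.807] F [-0.1 -0.5  0.2] w 0.02024650528543344 q [ 0.223  0.641  1.682 -0.     0.822  0.151]
loc [-0.15258688  0.04145808]
pos [0.5167 0.1956 0.0254] toolshift [ 0.0054 -0.0014 -0.0105] psi 0.0722 tilt [-0.0026 -0.0009]
turn about tool x -0.0048
```

View pics/s3.png

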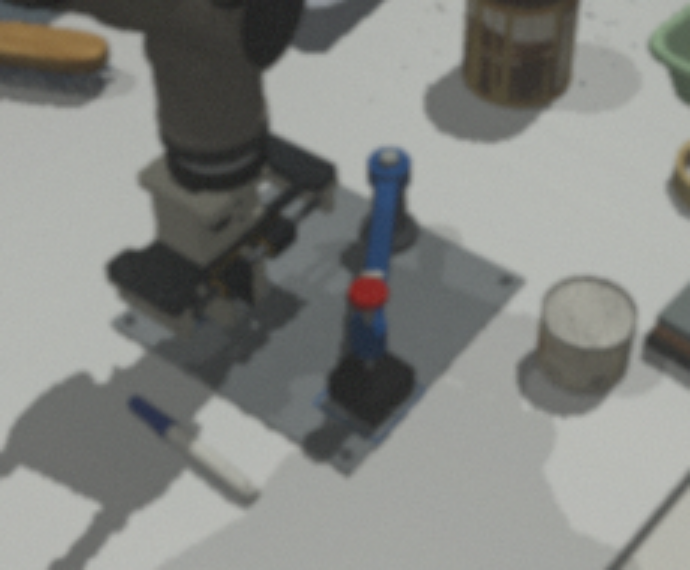

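Call:
play_rows(
  steps="0 0 0 0.004 -0.001 -0.006 0.78; 0 0 0 0 0 -0.008 0.78; 0 0 0 0 0 -0.008 0.78; 0 0 0 0 0 -0.008 0.78; 0 0 0 0 0 -0.008 0.78",
)

```text
t: 18.05
eef_pos: [0.5133, 0.2355, 0.0224]
tcp_rot: [1.704, 1.57, 0.207]
contact_force: [0.6, -1.1, 1.0]
width: 0.0201
```

Call:
play_rows(
  steps="0 0 0 0 0 -0.008 0.78; 0 0 0 0 0 -0.008 0.78; 0 0 0 0 0 -0.008 0.78; 0 0 0 0 0 -0.008 0.78; 0 0 0 0 0 0 0.78",
)

```text
t: 18.55
eef_pos: [0.5107, 0.2676, 0.0218]
tcp_rot: [2.834, 1.57, 1.337]
contact_force: [-0.5, 0.1, 0.3]
width: 0.0202
```

Run:
```python
from h import *
st();t=T();print('loc',W2L(t[0]),t[1].round(3))
a=arm.get_image('wrist');a['T']=t;save(a,'w5');a=arm.get_image('side');cv2.imwrite('pics/d5.png',cv2.resize(a['image'][190:330,200:400,::-1],None,fx=4,fy=4))
```

```text
t 18.55 pos [0.5107 0.2676 0.0218] rot [2.834 1.57  1.337] F [-0.5  0.1  0.3] w 0.020246112934266026 q [0.35  0.677 1.615 0.    0.849 0.275]
loc [-0.15304695  0.11373783] [[ 0.     0.997  0.074]
 [ 0.     0.074 -0.997]
 [-1.     0.    -0.   ]]
```

View pics/w5.png

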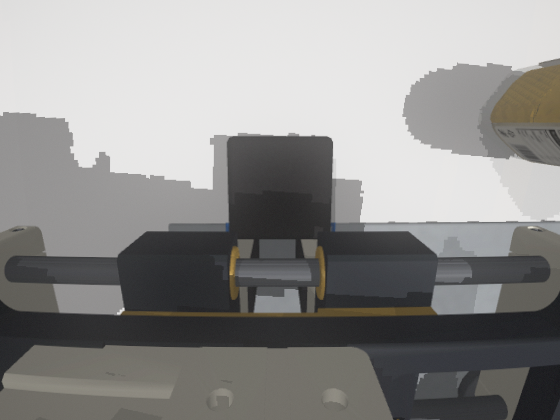

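View pics/d5.png

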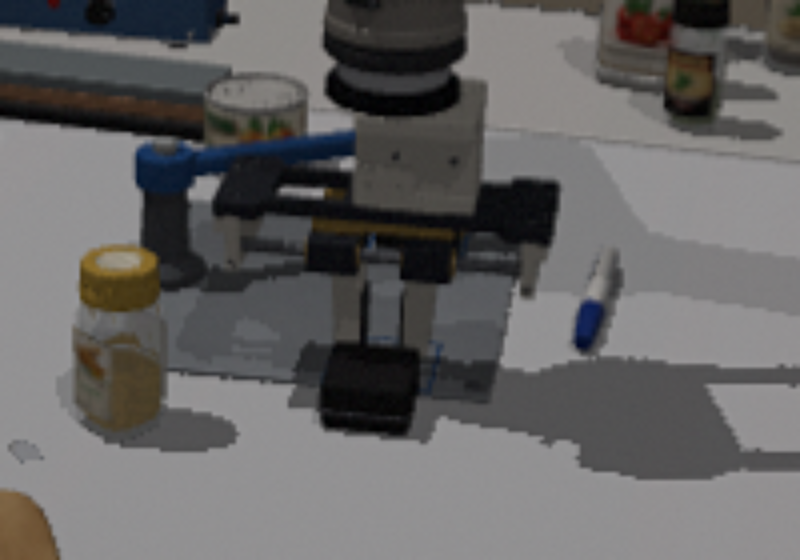

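Call:
play_rows(
  steps="0 0 0 0 0 -0.008 0.78; 0 0 0 0 0 -0.008 0.78; 0 0 0 0 0 -0.008 0.78; 0 0 0 0 0 0 0.78",
)

```text
t: 19.05
eef_pos: [0.509, 0.2916, 0.022]
tcp_rot: [2.401, 1.57, 0.904]
contact_force: [1.1, 0.3, 0.2]
width: 0.0201
```

Run:
```python
from h import *
st();t=T();print('loc',W2L(t[0]))
a=arm.get_image('wrist');a['T']=t;save(a,'w6');a=arm.get_image('side');cv2.imwrite('pics/d6.png',cv2.resize(a['image'][190:330,200:400,::-1],None,fx=4,fy=4))
```

```text
t 19.05 pos [0.509  0.2916 0.022 ] rot [2.401 1.57  0.904] F [1.1 0.3 0.2] w 0.020131857529873946 q [0.389 0.69  1.585 0.    0.866 0.315]
loc [-0.15285687  0.13779047]
```

View pics/w6.png

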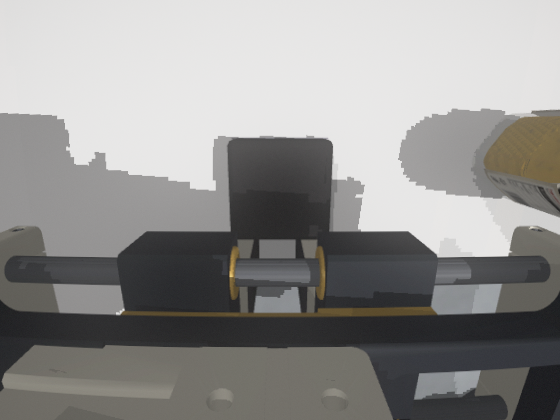

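View pics/d6.png

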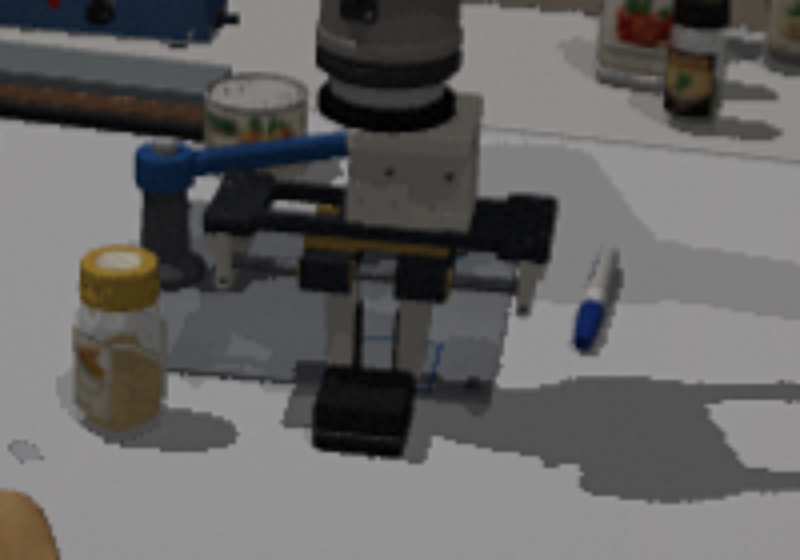

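Call:
play_rows(
  steps="0 0 0 0 0 0.01 0.78; 0 0 0 0 0 0.015 0.78; 0 0 0 -0.04 0 0 0.78; 0 0 0 -0.05 0 0 0.78; 0 0 0 -0.05 0 0 0.78",
)

```text
t: 19.65
eef_pos: [0.5107, 0.2635, 0.1631]
tcp_rot: [-1.216, 1.569, -2.715]
contact_force: [1.9, -0.8, 0.8]
width: 0.0201
```

Call:
play_rows(
  steps="0 0 0 -0.04 -0.04 0 0.78; 0 0 0 0 -0.045 0 0.78; 0 0 0 0 -0.045 0 0.78; 0 0 0 0 -0.02 0 0.78; 0 0 0 0 0 0 0.78",
)

```text
t: 20.15
eef_pos: [0.3636, 0.2534, 0.1976]
tcp_rot: [-1.212, 1.57, -2.71]
contact_force: [0.5, -0.8, -0.3]
width: 0.0202
```

Run:
```python
from h import *
st()
a=arm.get_image('scene');cv2.imwrite('pics/s7.png',cv2.resize(a['image'][130:320,150:380,::-1],None,fx=3,fy=3))
W=world(a)
for x in arm.cut_out(a,'foot_a_mid'):
    Q=W[x['mask']];l=np.array([W2L(p) for p in Q]);print(x['confidence'],len(Q),np.percentile(np.c_[l,Q[:,2]],[2,50,98],axis=0).round(4).tolist())
for n in ['foot_a_mid','spice_jar_mid','food_tin_mid','blue_marker_mid','knob_top','swing_head']:
    print(n,[(np.round(d['at'],3),round(d['confidence'],2)) for d in arm.mark_of(a,n)][:3])
a=arm.get_image('side');cv2.imwrite('pics/d7.png',cv2.resize(a['image'][190:330,200:400,::-1],None,fx=4,fy=4))
```

```text
t 20.15 pos [0.3636 0.2534 0.1976] rot [-1.212  1.57  -2.71 ] F [ 0.5 -0.8 -0.3] w 0.020232170351373802 q [0.435 0.231 1.793 0.    1.118 0.362]
0.62 533 [[-0.176, -0.1198, 0.0038], [-0.1606, -0.1015, 0.0314], [-0.1284, -0.0706, 0.0658]]
foot_a_mid [(array([0.533, 0.058, 0.021]), 0.79), (array([0.402, 0.132, 0.009]), 0.59)]
spice_jar_mid [(array([0.638, 0.353, 0.052]), 0.74)]
food_tin_mid [(array([ 0.669, -0.038,  0.028]), 0.62), (array([0.531, 0.06 , 0.022]), 0.61)]
blue_marker_mid [(array([0.529, 0.06 , 0.078]), 0.73)]
knob_top [(array([0.53 , 0.061, 0.131]), 0.71)]
swing_head [(array([0.531, 0.061, 0.078]), 0.61), (array([0.675, 0.162, 0.078]), 0.21)]
```

View pics/s7.png

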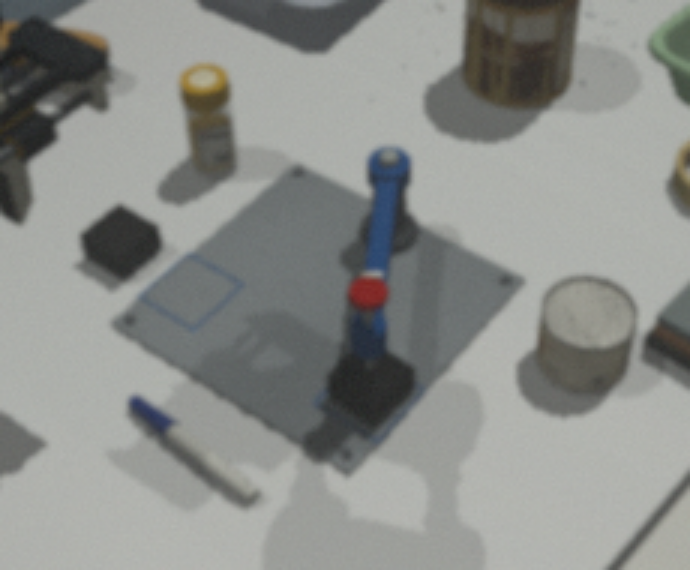

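View pics/d7.png

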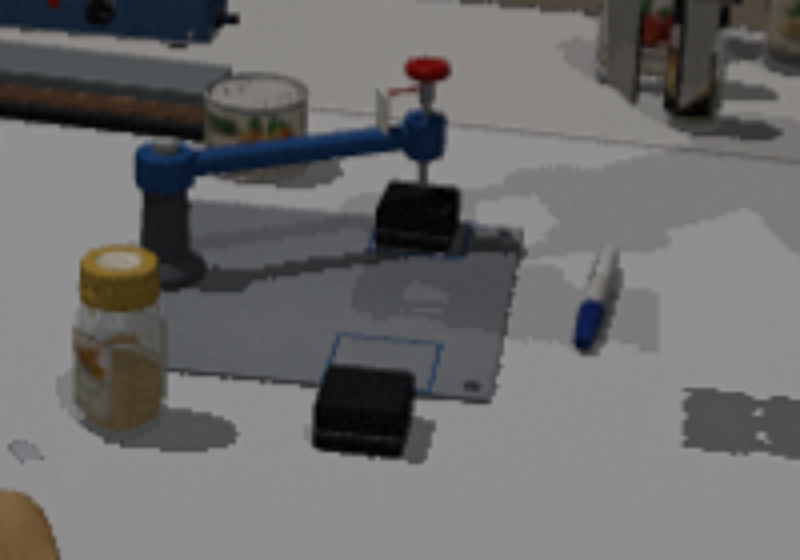

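Both pictures show the foot off the plate and everything else in place. I'll check that it lies flat using depth, then hand in.

Run:
```python
from h import *
a=arm.get_image('scene');W=world(a)
for du in (105,120,135):
  for dv in (220,232,244): 
    p=W[int(130+dv/3),int(150+du/3)];print(W2L(p).round(3),p[2].round(4),end=' | ')
im=a['image'].astype(int).sum(2);q=(im<180)&(W[...,1]>.26)&(W[...,1]<.37)&(W[...,0]>.44)&(W[...,0]<.57)&(W[...,2]<.05)&(W[...,2]>.024)
l=np.array([W2L(p) for p in W[q]]);print(len(l),np.percentile(l,[2,98],axis=0).round(4),np.percentile(W[q][:,2],[10,50,90]))
A=np.c_[l,np.ones(len(l))];print(np.linalg.lstsq(A,W[q][:,2],rcond=None)[0])
```

```text
[-0.15  0.19] 0.0289 | [-0.161  0.179] 0.0301 | [-0.172  0.168] 0.0305 | [-0.142  0.18 ] 0.0288 | [-0.151  0.171] 0.0268 | [-0.163  0.159] 0.0294 | [-0.134  0.17 ] 0.0281 | [-0.144  0.161] 0.0271 | [-0.155  0.149] 0.0287 | 227 [[-0.1771  0.1482]
 [-0.1342  0.1914]] [0.02632227 0.02841236 0.03040223]
[0.01157526 0.00696926 0.02902344]
```

Its top sits level at about 29 mm, so it lies flat. Its edges run from y ≈ 0.147 to 0.195, clear of the plate edge at 0.125.

Run:
```python
from h import *
print(arm.job_done());st()
```

```text
the job is handed in; nothing more can be done
None
the job is handed in; nothing more can be done
```

The left foot is the hard one. I pushed it off the plate, and it now lies flat on the worktop to the left of the plate. The job is handed in, at about 20 s on the robot's clock.

- **Testing:** I swung the arm to the left stop and pressed the knob. The pin stopped firmly after about 10 mm of knob travel (25 N). At the right stop it went about 18 mm (26 N), so the right foot is good. These readings are about 1 mm above your nominal 9 and 17 mm. The roughly 8 mm difference between the feet is clear.
- **Pushing:** I pushed the left foot outwards with the fingertips, without gripping or lifting it.
- **Hard foot:** its top is level at about 29 mm, and its near edge is about 20 mm clear of the plate.
- **Everything else:** the good foot is on its spot under the raised pin. The jar and tin read within 4 mm of where they started, and the marker looks unmoved in the pictures.
- **Checks that disagreed or came close:**
  - In the last picture the network gave a wrong position under the marker's name (the swing head). It did report a point at the marker's old place under another name.
  - The two stops showed my first tester estimate was about 3 mm off sideways, and I corrected for that.
  - The fingertips pushed with up to 37 N at the right stop, close to the 40 N limit for the arm and gripper body.

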